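Put the glaze mill into third speed and lock the lever there

TASK

The jar mill has to run the next glaze in third speed. With closed fingers, push its gear lever out of first into neutral, across the gate to the right and forward, fully home in the third slot (far right, three dots); then push the red-topped keeper round to its stop, so that its nose lies behind the lever and it cannot shake out of gear. Only push, gently: do not pinch the lever or the keeper, and leave the jar on its rollers and the paint bottle, yellow-lidded jar and dark cup beside the mill where they are.

Things in the scene. Friction and masses are not known exactly. Their poses are not given: they have to be found in the camera images.
- mill: Bench jar mill, fixed to the table: grey-green gear case 113 (x) by 123 (y) by 82 mm high, a bed with two black rubber rollers behind it. Origin on the table, straight under the lever's pivot (28 mm up) and the middle of the gate; x points forward (away from the robot at yaw 0), y to the mill's left, z up.
- gate (a point): Middle of the aluminium gate plate's top, 88.5 mm up, with an H cut in it: two lanes along mill x, 34 mm apart (first slot far left, one dot; second near left; third far right, three dots; fourth near right), joined in the middle by the neutral channel along y. The lever's 10 mm stem has 2 mm of play each side in a lane, 3 mm in the channel.
- knob (a point): Centre of the black knob (33 mm across, 39 mm high) on the gear lever, 127 mm above the lever's pivot; bare 10 mm stem below it. In neutral it stands 36 mm left or right of the middle and 150 mm above the table; from neutral to a slot's end it moves 42 mm forward or back. 2 N at the knob moves it; it stays where it is left.
- selector_across (a joint): Tilt of the lever across the gate (rad), positive to the mill's right: about -0.29 in the left lane (first, second), +0.29 in the right lane (third, fourth). Starts in the left lane.
- selector_fore (a joint): Tilt of the lever fore and aft (rad), positive forward (mill +x): 0 in neutral, where within 0.05 it passes along the channel; about +0.33 at the end of the first or third slot, -0.33 at the end of the second or fourth. Starts somewhere in first.
- keeper (a joint): Angle of the keeper (rad), 0 wide open, 1.571 locked at its stop; closing turns it clockwise seen from above. A cranked flat steel bar just over the gate plate. Its 50 mm nose points to mill -x when open, to mill +y when closed, then 3 mm behind a lever fully home in third; a lever elsewhere in the right lane blocks it. 1 N at the peg moves it; it stays where left. Starts 0 to 0.3.
- keeper_pivot (a point): Point on the keeper's upright pivot axis (mill x = 10, y = -58 mm), at the height of the peg's middle.
- peg (a point): Middle of the upright red peg, 16 mm across, 36 mm high, top 130 mm above the table, on the end of the keeper's 80 mm arm, whose top is 95 mm up. In the mill's frame it stands at x = 56, y = -124 mm when open and swings towards the robot, round the pivot, to x = -56, y = -104 mm when closed.
- mill_jar: White porcelain mill jar, 60 mm across, 103 mm long, lying loose on the rollers along mill y, 92 mm forward of the lever's pivot; origin at its centre, its top 109 mm above the table. To be left alone.
- coral_bottle: Bystander: white and coral paint bottle, 34 mm across, 88 mm high, origin under its foot; stands loose at the near side of the mill.
- yellow_jar: Bystander: small jar with yellow lid, 43 mm across, 52 mm high, origin under its foot; stands loose to the near right of the mill.
- dark_cup: Bystander: small dark sake cup, 56 mm across, 41 mm high, origin under its foot; stands loose at the near side of the mill.

How it is judged:
By the outcome, as a careful person would: the job done as asked, in the order asked, and still so for the second after the job is handed in, with the robot touching nothing.
It also fails if it takes over 64 s, if anything falls off the work surface, if the arm or the gripper's body presses on something with over 40 N, if the wrist force passes 120 N, or if a joint passes its speed limit or range.

ROBOT

A 7-joint arm with a two-finger parallel gripper is mounted at the origin on the work surface; the furniture and walls round the work are solid. World frame = base frame: x ahead of the robot, y to its left, z up, the work surface at z = 0. Lengths are in mm, angles in rad, forces in N, time in s.
With the tool pointing down it reaches from about 425 to 825 mm from the base axis. Payload 3.6 kg.
Tool frame: the origin (TCP) lies midway between the tips of the shut fingers; the grasp point (between the pads) lies 19 mm behind it (arm.grip_point_offset is the z of the grasp point in the tool frame, in mm); z points along the fingers, y is the line along which they close (so a half turn about z gives the same grasp; the last joint's range is limited). The gripper opens to 85 mm and grips with 20 to 120 N. Pads are 22 mm wide; open, the fingers measure 114 mm over their backs; the gripper's body (76 mm by 85 mm) begins 54 mm behind the grasp point. The pads swing forward as they close: fully open they stand 13 mm farther back than shut.
Start: joints at [1.248, 0.615, -0.013, 1.423, 0.008, 1.103, -0.04], TCP at [189.49, -621.736, 231.297] pointing down, gripper open.
Joint ranges: [-3.12, 3.12], [-0.3, 2.06], [-1.34, 1.32], [0.26, 2.42], [-1.36, 4.5], [0.01, 1.98], [-2.84, 2.84]. Speed limits (rad/s): [2.79, 2.79, 3.14, 3.14, 3.14, 3.14, 3.14].

INTERFACE

Orientations are given as a unit quaternion [x, y, z, w].
In Python, from cell import status, imaging, ticket, arm gives the robot as it stands.
- The arm moves only by the tool servo_tool, never from a script. Its argument "moves" is a list that holds one entry, the list of rows, each a list of 7 numbers: the closure, from -1 (fully open) to 1 (shut), then the shift along the world's x, y, z in cm, then the turn, a rotation vector about the world's x, y, z in degrees. In form: [[[fingers, x, y, z, ax, ay, az], ...]]. A call has 1 to 12 rows; each row shifts and turns the commanded pose from where the row before left it; what a row does not reach is not made up. A row lasts 1/8 s, in which the tool goes at most 62.5 mm and 10.7 degrees, less where a joint would pass 70% of its speed; a pose out of reach is approached as far as the arm can. A call with a gripper value outside its range is refused whole. The fingers move at their own pace and stop on an object; "newtons" is the grip in N (left out, the last holds). Time passes only in rows, so rows that do not move let the fingers close. It gives the time, the measured TCP pose, the force, the opening and the grip force at its end, in the units of the state.
- status.get_state(): the state, without advancing time (a new reading comes with each control period).
- imaging.capture(name): name is "scene" or "top" or "wrist"; returns a dict with "image" (480x640x3 uint8, red, green, blue), "vertical_fov" (degrees; the focal length in pixels is half the picture's height over the tangent of half this angle, whatever the lens; pixels are square), "cx", "cy" (the principal point, pixels), "T" (4x4, takes a point from camera to world coordinates); the wrist camera has in their place "hand_eye" (4x4, takes a point from camera to tool coordinates, whose origin is the TCP and whose axes are the flange's). Camera axes: x right, y down, z forward; pixel columns grow to the right and rows downward; lengths in mm; the calibration is good to about 2 mm. The wrist camera is an equidistant fisheye: a pixel r from the principal point sees the ray r / f radians off the axis. A picture is of the moment at which its call begins: read the wrist's pose just before it. There is no depth.
- ticket.finish_job(): hands the job in; it is judged then, once.
The state is a dict: "t": time; "joint_positions": joint angles; "joint_velocities": joint speeds; "effort": joint torques, N m; "tool_pos": TCP position; "orientation": TCP orientation; "ft_force": force on the tool from outside, world axes, zero at the start; "torque": the same for the moment, N m; "opening": opening from 0.0 (shut) to 1.0 (fully open); "grasp_force": force on a finger pad.
Only numpy, scipy, OpenCV 4.12 (cv2) and the standard library are available. Lean on these libraries where they do the work, as an engineer would, in place of code of your own. Each camera call takes 0.05 s, during which the arm holds its last target. There are 200 camera calls.

## Working session

There is one attempt and no reset: what is moved stays moved. The work goes in short steps, Python scripts to look and compute and a tool call to move; the robot and the scene stay as the last step left them, time stands still between calls to the robot, and variables do not carry over. Pictures are saved under pics/ and viewed, at most 10 in all, crops included, and the job is handed in when it is done.

Besides the shell and the picture viewer there is one more tool, called after ">>>" in YAML: its name, and indented under it one key for each argument. servo_tool: Moves the arm, as the interface text tells. Its arguments: {"type":"object","properties":{"moves":{"type":"array"},"newtons":{"type":"number"}},"required":["moves"]}

```bash
mkdir -p pics; ls
cat > h.py <<'E'
import numpy as np, cv2
from cell import status, imaging, ticket, arm
from scipy.spatial.transform import Rotation as R
def f(c): return 240/np.tan(np.radians(c["vertical_fov"])/2)
def proj(c,P):
    T=np.array(c["T"]);p=(np.atleast_2d(P)-T[:3,3])@T[:3,:3]
    return np.c_[c["cx"]+f(c)*p[:,0]/p[:,2],c["cy"]+f(c)*p[:,1]/p[:,2]]
def ray(c,u,v,z):
    T=np.array(c["T"]);d=T[:3,:3]@np.array([(u-c["cx"])/f(c),(v-c["cy"])/f(c),1]);o=T[:3,3]
    return o+d*(z-o[2])/d[2]
def save(n,im): cv2.imwrite(n,cv2.cvtColor(im,cv2.COLOR_RGB2BGR))
E
python3 - <<'E'
from h import *
import pickle
d={}
for n in("scene","top"):
    c=imaging.capture(n);d[n]=c;save(f"pics/{n}.png",c["image"]);print(n,c["vertical_fov"],c["cx"],c["cy"],np.round(c["T"],3).tolist())
pickle.dump(d,open("caps.pkl","wb"))
s=status.get_state();print(s["tool_pos"],s["orientation"],s["t"],s["opening"])
E
```

```text
pics
scene 56.979689091447796 320.4493562207993 243.99030806939473 [[-0.797, -0.346, 0.496, 75.908], [-0.605, 0.464, -0.648, 530.31], [-0.006, -0.816, -0.578, 611.301], [0.0, 0.0, 0.0, 1.0]]
top 48.462770498136514 321.9343128145311 238.70627826713996 [[-0.026, -0.996, 0.086, 424.365], [-1.0, 0.027, 0.013, -66.444], [-0.015, -0.086, -0.996, 975.585], [0.0, 0.0, 0.0, 1.0]]
[ 189.29148027 -621.09411412  230.25351946] [ 9.89077195e-01  1.47393789e-01 -2.01414022e-04 -1.15404727e-03] 0.1 1.0010279217636364
```

View pics/scene.png

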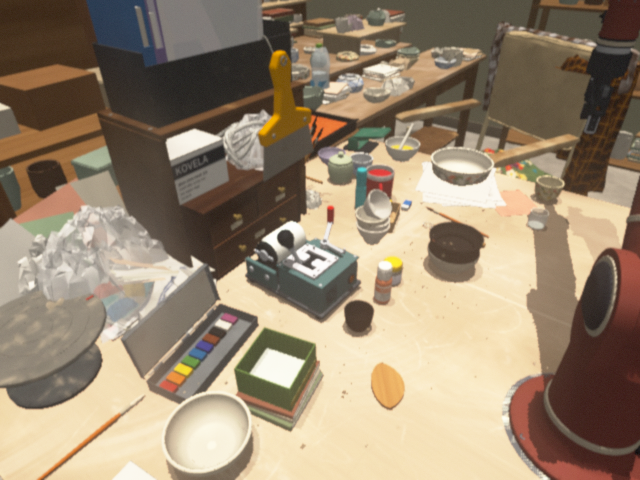

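View pics/top.png

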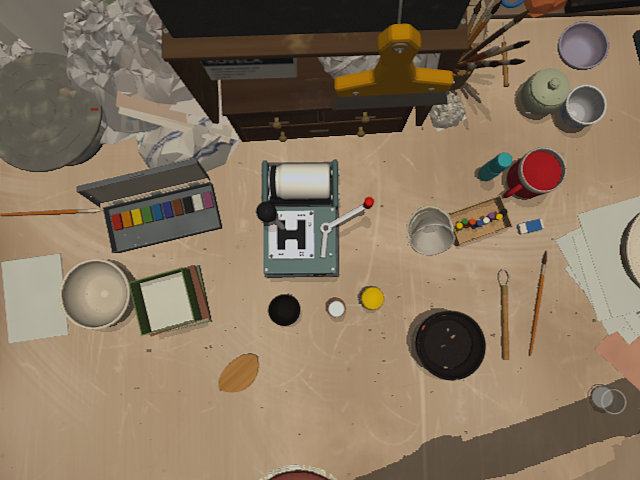

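The scene shows the mill near the middle. In the top view the gate is near (291,234), the knob at (266,211), the peg at (369,202), the jar behind, and a cabinet forward of it all. I'll zoom in next.

Run:
```python
from h import *
import pickle
d=pickle.load(open("caps.pkl","rb"));c=d["top"]
im=c["image"][150:310,240:400];save("pics/crop.png",cv2.resize(im,None,fx=3.7,fy=3.7,interpolation=cv2.INTER_CUBIC))
s=d["scene"]["image"][160:340,230:420];save("pics/crop2.png",cv2.resize(s,None,fx=3.3,fy=3.3,interpolation=cv2.INTER_CUBIC))
for u,v,z in((291,234,88.5),(266,211,150),(369,202,130),(325,229,95),(284,310,41),(337,309,88),(372,298,52),(320,135,0),(400,40,200)):print(u,v,ray(c,u,v,z).round())
```

```text
291 234 [511.  -3.  88.]
266 211 [542.  30. 150.]
369 202 [ 555. -132.  130.]
325 229 [517. -61.  95.]
284 310 [383.  15.  41.]
337 309 [384. -77.  88.]
372 298 [ 400. -138.   52.]
320 135 [703. -55.   0.]
400 40 [ 788. -182.  200.]
```

View pics/crop.png

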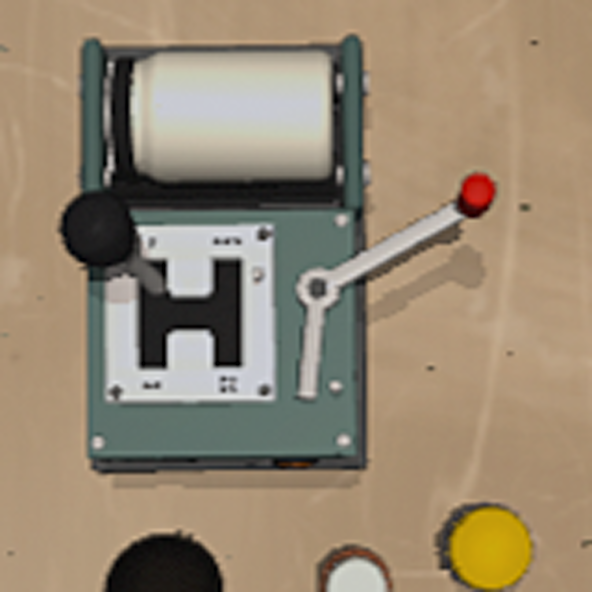

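View pics/crop2.png

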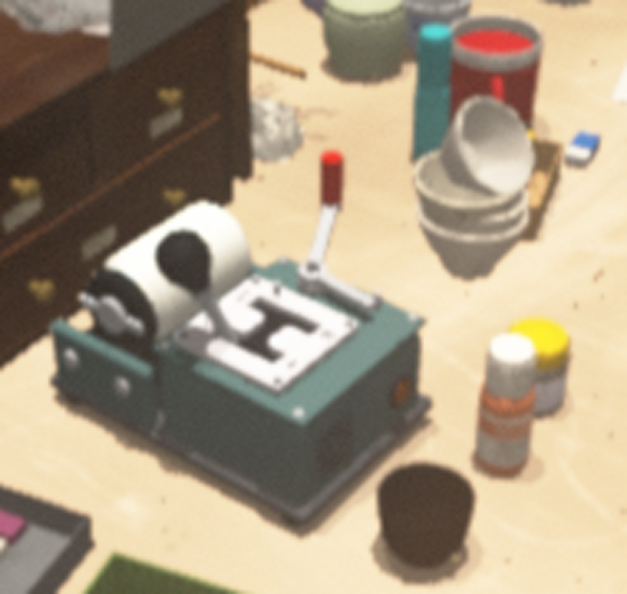

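Run:
```python
from h import *
import pickle
d=pickle.load(open("caps.pkl","rb"));c=d["top"];s=d["scene"]
def tri(a,b):
    A=[];B=[]
    for cc,(u,v) in((c,a),(s,b)):
        T=np.array(cc["T"]);r=T[:3,:3]@np.array([(u-cc["cx"])/f(cc),(v-cc["cy"])/f(cc),1]);r/=np.linalg.norm(r);M=np.eye(3)-np.outer(r,r);A.append(M);B.append(M@T[:3,3])
    X=np.linalg.lstsq(np.vstack(A),np.hstack(B),rcond=None)[0];return X.round(),round(np.linalg.norm(np.hstack(B)-np.vstack(A)@X),1)
print("scraper",tri((400,28),(281,56)),tri((450,90),(312,140)),tri((335,90),(262,140)))
k=lambda x,y,z:ray(c,240+x/3.7,150+y/3.7,z)
k2=lambda x,y:(230+x/3.3,160+y/3.3)
k1=lambda x,y:(240+x/3.7,150+y/3.7)
for n,x,y,z in(("TR",275,226,88.5),("BR",273,402,88.5),("BL",107,400,88.5),("Hc",190,314,88.5),("piv",317,287,97),("caseL",97,442,82),("caseR",344,440,82)):print(n,k(x,y,z).round(1))
print("knob",tri(k1(98,228),k2(185,257)),"peg top",tri(k1(480,186),k2(331,158)))
```

```text
scraper (array([ 699., -153.,  412.]), np.float64(6.2)) (array([ 704., -254.,  204.]), np.float64(5.1)) (array([691., -80., 263.]), np.float64(0.8))
TR [548.1 -43.5  88.5]
BR [468.3 -40.6  88.5]
BL [471.2  34.2  88.5]
Hc [509.1  -4.1  88.5]
piv [518.9 -61.8  97. ]
caseL [452.7  39.8  82. ]
caseR [450.6 -72.1  82. ]
knob (array([541.,  30., 144.]), np.float64(1.2)) peg top (array([ 558., -134.,  125.]), np.float64(0.4))
```

The measurements agree with the sizes given: mill centre near (510,-4), yaw about -1.7°, knob (541,30,144), peg top (558,-134,125). The scraper hangs at x≈700, clear of the work. I'm setting off.

>>> servo_tool:
  moves:
    - [[1,0,0,6,0,0,0],[1,3,5,0,0,0,5.5],[1,3,5,0,0,0,5.5],[1,3,5,0,0,0,5.5],[1,3,5,0,0,0,5.5],[1,3,5,0,0,0,5.5],[1,3,5,0,0,0,5.5],[1,3,5,0,0,0,5.5],[1,3,5,0,0,0,5.5],[1,3,5,0,0,0,5.5],[1,3,5,0,0,0,5.5],[1,3,5,0,0,0,5.5]]
  newtons: 20

```text
t: 1.6
tool_pos: [519.9, -70.3, 291.0]
orientation: [0.779, 0.627, -0.0, -0.0]
ft_force: [-0.0, -0.9, -1.0]
opening: -0.002
grasp_force: 0.0
```

>>> servo_tool:
  moves:
    - [[1,3.6,5.1,0,0,0,5.3],[1,3.6,5.1,0,0,0,5.3],[1,0,0,-4,0,0,0],[1,0,0,-4,0,0,0],[1,0,0,0,0,0,0]]

```text
t: 2.22
tool_pos: [588.9, 29.4, 207.8]
orientation: [0.719, 0.695, -0.004, -0.003]
ft_force: [1.0, -0.2, 0.2]
opening: 0.003
grasp_force: 0.0
```

Run:
```python
from h import *
s=status.get_state();print(s["tool_pos"],s["orientation"],s["joint_positions"])
c=imaging.capture("top");t=imaging.capture("scene");w=imaging.capture("wrist")
save("pics/a.png",np.hstack([cv2.resize(c["image"][150:310,240:400],(400,400)),cv2.resize(w["image"],(400,300))[:, :] if 0 else cv2.copyMakeBorder(cv2.resize(w["image"],(400,300)),0,100,0,0,0)]))
```

```text
[588.93103063  29.43814481 207.80385657] [ 0.71898166  0.6950146  -0.00361909 -0.002644  ] [ 0.1928      0.58253021 -0.45526803  1.6203451   0.2880872   1.01521452
 -0.38645836]
```

View pics/a.png

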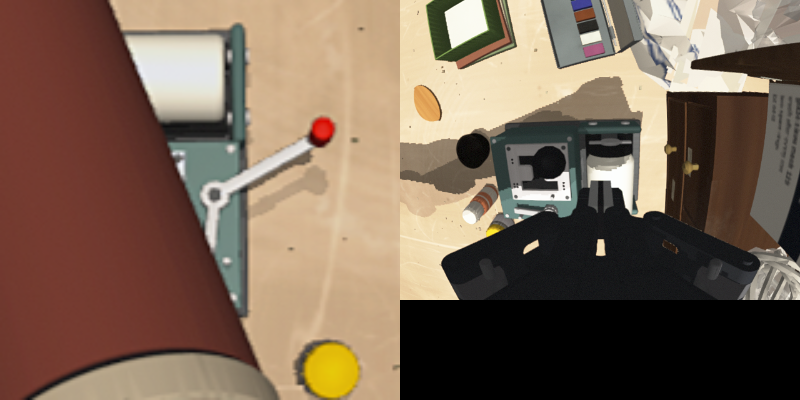

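The wrist picture shows the knob at (548,162) and the closed fingers beyond it over the jar, at (597,190). I'm lowering and starting to draw the lever back.

>>> servo_tool:
  moves:
    - [[1,0.2,0.2,-4,0,0,0],[1,0,0,-3.5,0,0,0],[1,0,0,0,0,0,0],[1,-0.5,0,0,0,0,0],[1,-0.5,0,0,0,0,0]]

```text
t: 3.0
tool_pos: [584.5, 32.6, 138.6]
orientation: [0.719, 0.695, 0.002, 0.001]
ft_force: [-0.2, -0.0, -0.3]
opening: 0.002
grasp_force: 0.0
```

>>> servo_tool:
  moves:
    - [[1,-0.5,0,0,0,0,0],[1,-0.5,0,0,0,0,0]]

```text
t: 3.25
tool_pos: [573.3, 32.2, 137.0]
orientation: [0.719, 0.695, 0.0, 0.0]
ft_force: [-0.2, -0.4, 0.7]
opening: 0.002
grasp_force: 0.0
```

>>> servo_tool:
  moves:
    - [[1,-0.5,0,0,0,0,0],[1,-0.5,0,0,0,0,0]]

```text
t: 3.5
tool_pos: [565.0, 32.7, 137.3]
orientation: [0.719, 0.695, 0.002, 0.001]
ft_force: [2.7, 0.3, 1.6]
opening: -0.0
grasp_force: 1.3
```

>>> servo_tool:
  moves:
    - [[1,-0.5,0,0,0,0,0],[1,-0.5,0,0,0,0,0],[1,-0.5,0,0,0,0,0],[1,-0.5,0,0,0,0,0],[1,0,0,0,0,0,0],[1,0,0,0,0,0,0]]

```text
t: 4.25
tool_pos: [542.5, 32.0, 135.8]
orientation: [0.719, 0.695, -0.001, -0.001]
ft_force: [-0.1, 0.7, -0.1]
opening: -0.002
grasp_force: 0.3
```

Run:
```python
from h import *
s=status.get_state();print(s["tool_pos"],s["ft_force"])
w=imaging.capture("wrist");print(w["vertical_fov"],w["cx"],w["cy"],np.round(w["hand_eye"],3).tolist())
x=w["image"][100:420,80:440];save("pics/b.png",cv2.resize(x,None,fx=1.8,fy=1.8))
```

```text
[542.51020534  32.01073524 135.79332892] [-0.10949029  0.73876505 -0.07279878]
65.70646984690485 320.7488479075936 240.98944521034724 [[-0.001, -0.959, -0.283, 71.378], [1.0, -0.001, -0.001, 0.534], [0.001, -0.283, 0.959, -142.433], [0.0, 0.0, 0.0, 1.0]]
```

View pics/b.png

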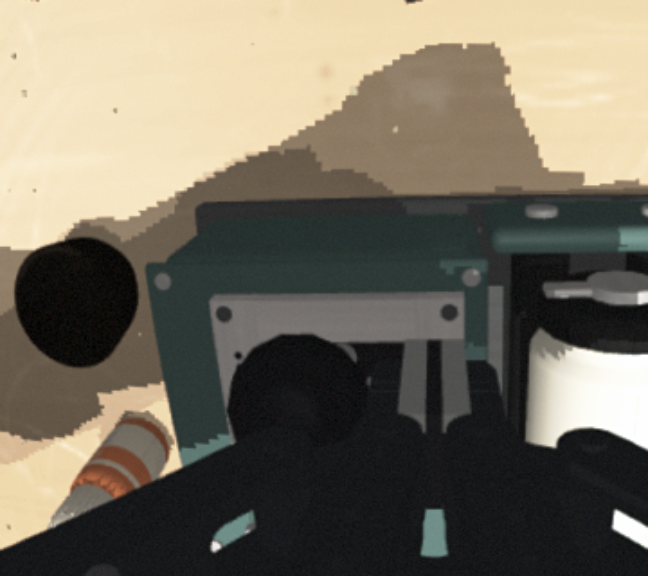

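The picture shows the knob at image (246,319), apparently with a small gap to the fingers at (320,310). I'm computing its position.

```bash
cat >> h.py <<'E'
def wray(w,s,u,v,z):
    F=f(w);a=np.array([u-w["cx"],v-w["cy"]]);r=np.hypot(*a);th=r/F
    d=np.r_[np.sin(th)*a/r,np.cos(th)]
    H=np.array(w["hand_eye"]);Q=R.from_quat(s["orientation"]).as_matrix()
    o=Q@H[:3,3]+s["tool_pos"];d=Q@H[:3,:3]@d
    return o+d*(z-o[2])/d[2]
E
python3 - <<'E'
from h import *
s=status.get_state();w=imaging.capture("wrist")
for n,x,y,z in(("knob",298,395,150),("L",228,395,150),("R",368,395,150),("top",298,335,150),("plate tl",211,297,88.5),("plate tr",465,293,88.5),("tip",400,415,136),("tip2",468,415,136),("caseNL",148,264,82),("screw",224,314,88.5),("screw2",449,312,88.5)):
    print(n,wray(w,s,80+x/1.8,100+y/1.8,z).round(1))
E
```

```text
knob [513.3  34.1 150. ]
L [496.9  34.  150. ]
R [528.9  34.  150. ]
top [514.9  48.6 150. ]
plate tl [473.1  35.5  88.5]
plate tr [552.5  34.7  88.5]
tip [534.4  20.6 136. ]
tip2 [551.   20.1 136. ]
caseNL [449.6  45.1  82. ]
screw [476.6  29.8  88.5]
screw2 [547.5  28.7  88.5]
```

The knob is within about 1 mm of neutral. I'll go round to its left side.

>>> servo_tool:
  moves:
    - [[1,1,0,0,0,0,0],[1,0,4.5,0,0,0,0],[1,-2,0,0,0,0,0],[1,-2,0,0,0,0,0],[1,0,0,0,0,0,0],[1,0,-0.6,0,0,0,0],[1,0,-0.5,0,0,0,0]]

```text
t: 5.22
tool_pos: [514.6, 65.3, 136.2]
orientation: [0.719, 0.695, 0.0, 0.0]
ft_force: [-0.3, -0.8, 0.4]
opening: 0.003
grasp_force: 0.0
```

>>> servo_tool:
  moves:
    - [[1,0,-0.5,0,0,0,0],[1,0,-0.5,0,0,0,0],[1,0,-0.5,0,0,0,0]]

```text
t: 5.6
tool_pos: [514.1, 52.5, 136.8]
orientation: [0.719, 0.695, 0.001, -0.0]
ft_force: [0.6, 2.4, 2.1]
opening: 0.002
grasp_force: 1.5
```

>>> servo_tool:
  moves:
    - [[1,0,-0.6,0,0,0,0],[1,0,-0.6,0,0,0,0],[1,0,-0.6,0,0,0,0],[1,0,-0.6,0,0,0,0]]

```text
t: 6.1
tool_pos: [513.4, 26.5, 136.2]
orientation: [0.719, 0.695, -0.0, -0.0]
ft_force: [0.7, 2.1, 2.5]
opening: -0.001
grasp_force: 1.1
```

>>> servo_tool:
  moves:
    - [[1,0,-0.6,0,0,0,0],[1,0,-0.6,0,0,0,0],[1,0,-0.6,0,0,0,0],[1,0,-0.4,0,0,0,0]]

```text
t: 6.6
tool_pos: [513.2, 4.5, 136.2]
orientation: [0.719, 0.695, -0.0, -0.0]
ft_force: [-0.2, 1.7, 0.3]
opening: 0.0
grasp_force: 0.8
```

>>> servo_tool:
  moves:
    - [[1,0,-0.4,0,0,0,0],[1,0,-0.4,0,0,0,0],[1,0,0,0,0,0,0]]

```text
t: 6.98
tool_pos: [513.1, -3.4, 136.0]
orientation: [0.719, 0.695, -0.001, -0.0]
ft_force: [-0.6, -0.5, -0.9]
opening: -0.006
grasp_force: 0.3
```

>>> servo_tool:
  moves:
    - [[1,0,-0.4,0,0,0,0],[1,0,-0.3,0,0,0,0],[1,0,0,0,0,0,0]]

```text
t: 7.35
tool_pos: [513.3, -10.2, 136.2]
orientation: [0.719, 0.695, -0.0, -0.0]
ft_force: [-0.5, 0.6, -0.6]
opening: 0.003
grasp_force: 0.5
```

Run:
```python
from h import *
s=status.get_state();print(s["tool_pos"],s["ft_force"])
w=imaging.capture("wrist")
x=w["image"][100:420,80:440];save("pics/c.png",cv2.resize(x,None,fx=1.8,fy=1.8))
```

```text
[513.34791542 -10.16359472 136.17165267] [-0.50640055  0.61852556 -0.6190052 ]
```

View pics/c.png

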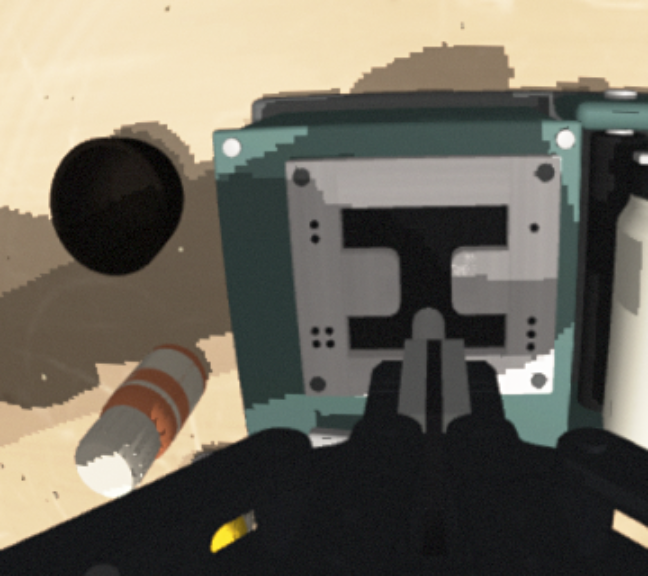

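The fingers at (433,360) are pressed on the knob, hidden behind them, and the stem shows at (428,315) at the right end of the channel. I'm computing the gate frame.

Run:
```python
from h import *
s=status.get_state();w=imaging.capture("wrist")
P={}
for n,x,y,z in(("TL",287,163,88.5),("TR",558,157,88.5),("BL",303,395,88.5),("BR",553,392,88.5),("sTL",301,177,88.5),("sTR",545,173,88.5),("sBL",318,384,88.5),("sBR",538,381,88.5),("stem edge",428,309,86),("chanL",400,280,88.5),("chanR",452,280,88.5),("laneR",350,346,86),("laneR1",350,318,88.5)):
    P[n]=wray(w,s,80+x/1.8,100+y/1.8,z);print(n,P[n].round(1))
print(sum(P[k] for k in("TL","TR","BL","BR"))/4,sum(P[k] for k in("sTL","sTR","sBL","sBR"))/4)
```

```text
TL [472.7  34.1  88.5]
TR [551.4  33.   88.5]
BL [470.2 -41.4  88.5]
BR [551.4 -43.   88.5]
sTL [476.5  29.8  88.5]
sTR [547.5  28.4  88.5]
sBL [475.6 -37.3  88.5]
sBR [546.4 -38.6  88.5]
stem edge [512.  -13.3  86. ]
chanL [504.   -2.8  88.5]
chanR [519.6  -3.3  88.5]
laneR [486.8 -25.2  86. ]
laneR1 [487.9 -14.6  88.5]
[511.41722932  -4.29661     88.5       ] [511.51686273  -4.45119256  88.5       ]
```

>>> servo_tool:
  moves:
    - [[1,0,-0.4,0,0,0,0],[1,0,-0.3,0,0,0,0],[1,0,0,0,0,0,0]]

```text
t: 7.82
tool_pos: [513.4, -15.6, 136.2]
orientation: [0.719, 0.695, 0.001, -0.001]
ft_force: [-0.1, 4.2, -1.8]
opening: -0.002
grasp_force: 2.2
```

The force rose, so the lever is at the right-hand stop. Next I go behind the knob.

>>> servo_tool:
  moves:
    - [[1,0,2.2,0,0,0,0],[1,-2.5,0,0,0,0,0],[1,-2.3,0,0,0,0,0],[1,0,-2.5,0,0,0,0],[1,0,-2.3,0,0,0,0],[1,0,0,0,0,0,0],[1,0.6,0,0,0,0,0],[1,0.6,0,0,0,0,0]]

```text
t: 8.82
tool_pos: [478.3, -41.8, 136.5]
orientation: [0.718, 0.696, 0.0, 0.0]
ft_force: [0.3, 0.0, -1.0]
opening: -0.001
grasp_force: 0.0
```

>>> servo_tool:
  moves:
    - [[1,0.5,0,0,0,0,0],[1,0.5,0,0,0,0,0],[1,0.5,0,0,0,0,0]]

```text
t: 9.2
tool_pos: [492.0, -42.4, 136.2]
orientation: [0.719, 0.695, -0.001, -0.001]
ft_force: [-2.1, 1.1, 1.8]
opening: 0.004
grasp_force: 1.4
```

>>> servo_tool:
  moves:
    - [[1,0.5,0,0,0,0,0],[1,0.5,0,0,0,0,0],[1,0.5,0,0,0,0,0]]

```text
t: 9.57
tool_pos: [507.5, -42.6, 136.0]
orientation: [0.719, 0.695, -0.0, -0.0]
ft_force: [-3.4, 0.6, -0.2]
opening: -0.0
grasp_force: 1.3
```

>>> servo_tool:
  moves:
    - [[1,0.5,0,0,0,0,0],[1,0.5,0,0,0,0,0],[1,0.3,0,0,0,0,0]]

```text
t: 9.95
tool_pos: [520.2, -42.9, 135.9]
orientation: [0.719, 0.695, -0.001, -0.001]
ft_force: [-4.9, 1.6, -1.1]
opening: -0.004
grasp_force: 2.0
```

>>> servo_tool:
  moves:
    - [[1,0.3,0,0,0,0,0],[1,0.3,0,0,0,0,0]]

```text
t: 10.2
tool_pos: [521.9, -43.0, 135.5]
orientation: [0.719, 0.695, -0.004, -0.003]
ft_force: [-11.8, 1.4, 5.1]
opening: 0.001
grasp_force: 6.2
```

>>> servo_tool:
  moves:
    - [[1,0.2,0,0,0,0,0],[1,0.2,0,0,0,0,0]]

```text
t: 10.45
tool_pos: [522.6, -43.1, 135.3]
orientation: [0.719, 0.695, -0.007, -0.005]
ft_force: [-17.1, 1.0, 9.0]
opening: -0.002
grasp_force: 8.9
```

The force rise shows the end stop. I'll back off, rise and go forward of the peg for a look.

>>> servo_tool:
  moves:
    - [[1,-1,0,0,0,0,0],[1,-2,0,0,0,0,0],[1,0,0,4.5,0,0,0],[1,0,0,4.5,0,0,0],[1,3,-3,0,0,0,0],[1,4,-4,0,0,0,0],[1,2,-1,0,0,0,0],[1,0,0,0,0,0,0]]

```text
t: 11.45
tool_pos: [593.1, -124.6, 226.7]
orientation: [0.72, 0.694, 0.002, 0.002]
ft_force: [-0.4, 1.5, 0.6]
opening: -0.002
grasp_force: 0.0
```

Run:
```python
from h import *
s=status.get_state();print(s["tool_pos"],s["orientation"],s["ft_force"])
w=imaging.capture("wrist")
x=w["image"][60:420,80:480];save("pics/d.png",cv2.resize(x,None,fx=1.6,fy=1.6))
```

```text
[ 593.07791521 -124.5936634   226.67077502] [0.72005662 0.69391097 0.00151768 0.00192704] [-0.43638083  1.47246417  0.61229216]
```

View pics/d.png

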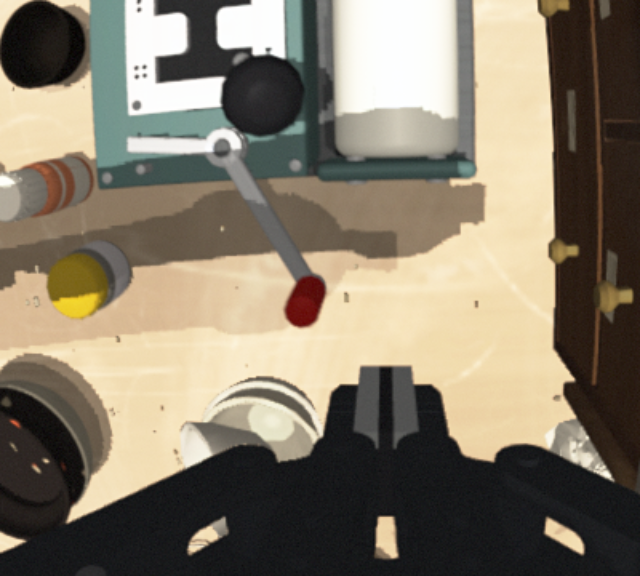

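The knob is at crop (262,94) in the third slot, the pivot at (225,147), and the peg's top at (300,312).

Run:
```python
from h import *
s=status.get_state();w=imaging.capture("wrist")
for n,x,y,z in(("knob",262,94,142),("pivot",225,147,96),("pegtop",301,313,130),("pegbase",311,288,95),("bowl edge",320,420,60),("stem",240,62,86)):
    print(n,wray(w,s,80+x/1.6,60+y/1.6,z).round(1))
Q=R.from_euler("z",-1,degrees=True).as_matrix()
print(Q@[42*1,-36,0]+[511.5,-4.4,142],Q@[10,-58,0]+[511.5,-4.4,0],Q@[20*1,-17,0]+[511.5,-4.4,0])
piv=(Q@[10,-58,0]+[511.5,-4.4,0])[:2]
for a in np.linspace(0,1.571,13):
    th=np.arctan2(-66,46)-np.radians(1)-a;r=np.array([np.cos(th),np.sin(th)]);t=np.array([r[1],-r[0]]);p=piv+80.4*r
    print(round(a,2),p.round(1),(p-19*t).round(1))
```

```text
knob [548.4 -39.5 142. ]
pivot [520.  -60.3  96. ]
pegtop [ 556.1 -131.4  130. ]
pegbase [ 556.3 -130.5   95. ]
bowl edge [ 550.3 -222.    60. ]
stem [527.  -19.9  86. ]
[552.86531656 -41.1275181  142.        ] [520.48623738 -62.56569038   0.        ] [531.20026299 -21.74645895   0.        ]
0.0 [ 565.3 -129.3] [ 581.1 -118.7]
0.13 [ 556.2 -134.6] [ 573.2 -126.2]
0.26 [ 546.5 -138.6] [ 564.5 -132.5]
0.39 [ 536.3 -141.4] [ 555.  -137.6]
0.52 [ 525.9 -142.8] [ 544.9 -141.5]
0.65 [ 515.4 -142.8] [ 534.4 -144. ]
0.79 [ 505.  -141.5] [ 523.6 -145.1]
0.92 [ 494.8 -138.8] [ 512.8 -144.8]
1.05 [ 485.1 -134.7] [ 502.1 -143.1]
1.18 [ 476.  -129.5] [ 491.8 -140. ]
1.31 [ 467.6 -123.1] [ 481.9 -135.6]
1.44 [ 460.1 -115.7] [ 472.7 -130. ]
1.57 [ 453.7 -107.4] [ 464.3 -123.1]
```

Both the picture and the push travel put the knob about 4–5 mm short of fully home. I'll push it once more before touching the keeper.

>>> servo_tool:
  moves:
    - [[1,-4.5,4,0,0,0,0],[1,-5,4.3,0,0,0,0],[1,0,0,-4.5,0,0,0],[1,0,0,-4.5,0,0,0],[1,0,0,0,0,0,0],[1,0.7,0,0,0,0,0],[1,0.7,0,0,0,0,0]]

```text
t: 12.42
tool_pos: [514.3, -41.8, 138.3]
orientation: [0.719, 0.695, 0.002, 0.002]
ft_force: [0.2, -0.3, -0.1]
opening: 0.002
grasp_force: 0.0
```

>>> servo_tool:
  moves:
    - [[1,0.5,0,0,0,0,0],[1,0.4,0,0,0,0,0]]

```text
t: 12.68
tool_pos: [521.2, -42.1, 136.8]
orientation: [0.719, 0.695, -0.0, -0.0]
ft_force: [-4.0, 0.9, 4.3]
opening: -0.002
grasp_force: 2.4
```

>>> servo_tool:
  moves:
    - [[1,0.4,0,0,0,0,0],[1,0.4,0,0,0,0,0]]

```text
t: 12.92
tool_pos: [522.9, -42.4, 136.4]
orientation: [0.719, 0.695, -0.006, -0.004]
ft_force: [-16.1, 0.2, 15.9]
opening: -0.001
grasp_force: 10.3
```

Run:
```python
from h import *
s=status.get_state();print(s["tool_pos"],s["orientation"],s["ft_force"])
w=imaging.capture("wrist")
x=w["image"][180:380,230:480];save("pics/e.png",cv2.resize(x,None,fx=3,fy=3,interpolation=cv2.INTER_CUBIC))
```

```text
[522.89287309 -42.35357426 136.36039912] [ 0.7190784   0.6948894  -0.00614683 -0.00414712] [-16.07099545   0.19120733  15.90333798]
```

View pics/e.png

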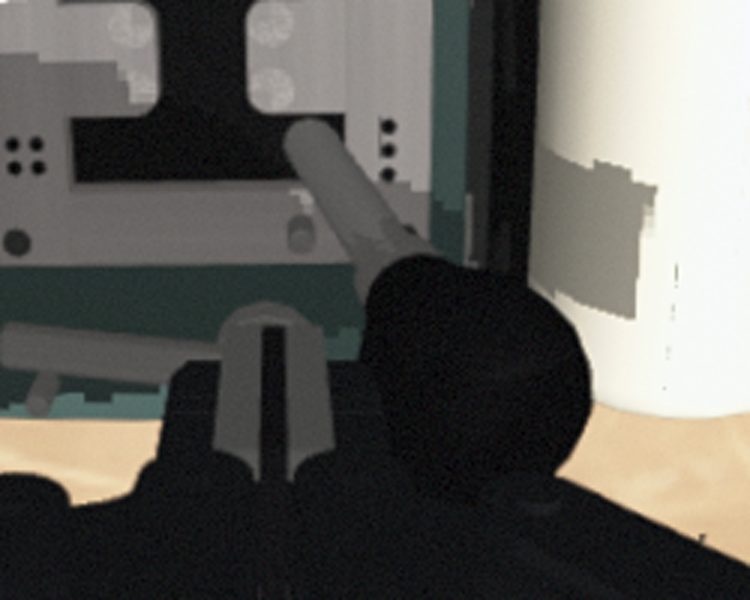

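The knob leans against the finger's wider knuckle near (365,380), not the tips, which explains the upward force. The stem at (315,150) looks close to the slot's end at x≈345. I'll raise the tips to knob-centre height and push again.

>>> servo_tool:
  moves:
    - [[1,-1.5,0,0,0,0,0],[1,0,0,1.4,0,0,0],[1,0,0,0,0,0,0],[1,0.6,0,0,0,0,0],[1,0.5,0,0,0,0,0]]

```text
t: 13.6
tool_pos: [526.0, -42.0, 150.2]
orientation: [0.719, 0.695, 0.0, 0.0]
ft_force: [-0.4, 0.3, -0.2]
opening: 0.003
grasp_force: 0.0
```

>>> servo_tool:
  moves:
    - [[1,0.4,0,0,0,0,0],[1,0.4,0,0,0,0,0]]

```text
t: 13.85
tool_pos: [530.0, -42.0, 149.5]
orientation: [0.719, 0.695, -0.003, -0.003]
ft_force: [-8.8, 0.9, 5.9]
opening: -0.001
grasp_force: 5.3
```

>>> servo_tool:
  moves:
    - [[1,0.4,0,0,0,0,0],[1,0,0,0,0,0,0]]

```text
t: 14.1
tool_pos: [530.7, -42.0, 149.4]
orientation: [0.719, 0.695, -0.006, -0.005]
ft_force: [-11.5, 1.4, 8.9]
opening: -0.003
grasp_force: 7.1
```

Run:
```python
from h import *
s=status.get_state();w=imaging.capture("wrist");cv2.imwrite("last.png",w["image"])
print(s["tool_pos"],s["ft_force"])
```

```text
[530.70240805 -42.04617085 149.3734852 ] [-11.52640275   1.44959656   8.91704304]
```

Run:
```python
from h import *
s=status.get_state();w=imaging.capture("wrist")
s0=dict(s);s0["tool_pos"]=np.array([522.9,-42.35,136.36]);s0["orientation"]=[0.7190784,0.6948894,-0.00614683,-0.00414712]
for n,x,y,z in(("slot end",345,135,88.5),("slot near end",72,150,88.5),("stemL",293,160,88.5),("stemR",346,150,88.5),("knobc",478,375,142),("chL",158,60,88.5),("chR",246,60,88.5)):print(n,wray(w,s0,230+x/3,180+y/3,z).round(1))
```

```text
slot end [536.2 -18.9  88.5]
slot near end [487.5 -20.   88.5]
stemL [526.9 -23.2  88.5]
stemR [536.3 -21.6  88.5]
knobc [551.8 -39.7 142. ]
chL [504.   -4.4  88.5]
chR [519.3  -4.9  88.5]
```

The stem edge (536.3) matches the slot end (536.2) and the knob is at 551.8, so the lever is fully home. Next is the keeper.

>>> servo_tool:
  moves:
    - [[1,-1,0,0,0,0,0],[1,-0.9,0,0,0,0,0],[1,0,0,4,0,0,0],[1,0,0,4,0,0,0],[1,2.2,-2.6,0,0,0,8.5],[1,2.4,-2.6,0,0,0,8.5],[1,2.4,-2.6,0,0,0,9],[1,0,0,0,0,0,0],[1,0,0,-4,0,0,0],[1,0,0,-4,0,0,0],[1,0,0,0,0,0,0]]

```text
t: 15.58
tool_pos: [585.4, -119.2, 147.6]
orientation: [0.544, 0.839, -0.001, -0.003]
ft_force: [1.0, 0.7, -0.1]
opening: -0.007
grasp_force: 0.0
```

>>> servo_tool:
  moves:
    - [[1,0,0,-3.6,0,0,0],[1,0,0,0,0,0,0],[1,-0.5,-0.3,0,0,0,0],[1,-0.5,-0.3,0,0,0,0]]

```text
t: 16.08
tool_pos: [578.9, -126.2, 116.3]
orientation: [0.544, 0.839, 0.001, 0.002]
ft_force: [0.5, -0.4, 0.1]
opening: -0.001
grasp_force: 0.0
```

>>> servo_tool:
  moves:
    - [[1,-0.5,-0.3,0,0,0,0],[1,-0.5,-0.2,0,0,0,0]]

```text
t: 16.32
tool_pos: [568.5, -131.5, 115.1]
orientation: [0.544, 0.839, 0.0, 0.001]
ft_force: [0.8, -0.5, 1.1]
opening: -0.004
grasp_force: 0.4
```

>>> servo_tool:
  moves:
    - [[1,-0.5,-0.2,0,0,0,-3.7],[1,-0.5,-0.3,0,0,0,-3.7],[1,-0.5,-0.2,0,0,0,-3.7],[1,-0.5,-0.2,0,0,0,-3.7],[1,-0.5,-0.2,0,0,0,-3.7],[1,-0.5,-0.1,0,0,0,-3.7]]

```text
t: 17.08
tool_pos: [538.0, -143.3, 114.5]
orientation: [0.696, 0.718, 0.0, 0.0]
ft_force: [1.4, -0.8, -0.3]
opening: -0.001
grasp_force: 0.4
```

>>> servo_tool:
  moves:
    - [[1,-0.5,-0.1,0,0,0,-3.7],[1,-0.5,0,0,0,0,-3.7],[1,-0.5,0,0,0,0,-3.7],[1,-0.5,0,0,0,0,-3.7],[1,-0.5,0,0,0,0,-3.7],[1,-0.5,0,0,0,0,-3.7]]

```text
t: 17.82
tool_pos: [508.0, -144.1, 114.5]
orientation: [0.822, 0.57, 0.0, 0.0]
ft_force: [0.4, 0.1, -1.2]
opening: 0.002
grasp_force: 0.4
```

>>> servo_tool:
  moves:
    - [[1,-0.5,0.1,0,0,0,-3.7],[1,-0.5,0.1,0,0,0,-3.7],[1,-0.5,0.2,0,0,0,-3.7],[1,-0.5,0.2,0,0,0,-3.7],[1,-0.5,0.2,0,0,0,-3.7],[1,-0.5,0.3,0,0,0,-3.7]]

```text
t: 18.58
tool_pos: [477.9, -133.4, 114.5]
orientation: [0.916, 0.401, 0.0, 0.0]
ft_force: [0.7, -1.2, 0.5]
opening: 0.001
grasp_force: 0.4
```

>>> servo_tool:
  moves:
    - [[1,-0.4,0.3,0,0,0,-3.7],[1,-0.4,0.3,0,0,0,-3.7],[1,-0.3,0.3,0,0,0,-3.7]]

```text
t: 18.95
tool_pos: [466.4, -124.5, 114.4]
orientation: [0.951, 0.311, -0.0, 0.0]
ft_force: [-0.2, -1.4, 0.6]
opening: 0.001
grasp_force: 0.4
```

>>> servo_tool:
  moves:
    - [[1,-0.3,0.3,0,0,0,-3],[1,-0.2,0.3,0,0,0,0]]

```text
t: 19.2
tool_pos: [465.1, -123.6, 115.1]
orientation: [0.958, 0.285, 0.003, 0.005]
ft_force: [6.3, -13.7, -5.7]
opening: 0.002
grasp_force: 7.0
```

The keeper stopped at the predicted position (about 1.57 rad). I'll back off and make a last check.

>>> servo_tool:
  moves:
    - [[1,0.6,-0.9,0,0,0,0],[1,1,-1.5,0,0,0,0],[1,0,0,5,0,0,0],[1,0,0,5,0,0,0],[1,0,-5,2,0,0,0],[1,0,-5,0,0,0,0],[1,-1,-5,0,0,0,0],[1,0,0,0,0,0,0]]

```text
t: 20.2
tool_pos: [465.5, -298.1, 233.8]
orientation: [0.959, 0.282, -0.001, 0.001]
ft_force: [0.3, 0.5, -0.1]
opening: 0.004
grasp_force: 0.0
```

Run:
```python
from h import *
s=status.get_state();print(s["tool_pos"],s["ft_force"])
c=imaging.capture("top");t=imaging.capture("scene")
a=cv2.resize(c["image"][150:320,230:400],(400,400));b=cv2.resize(t["image"][180:340,235:415],(400,355))
save("pics/f.png",np.hstack([a,cv2.copyMakeBorder(b,0,45,0,0,0)]))
```

```text
[ 465.54578077 -298.11827466  233.82472715] [ 0.32255736  0.48075914 -0.0561702 ]
```

View pics/f.png

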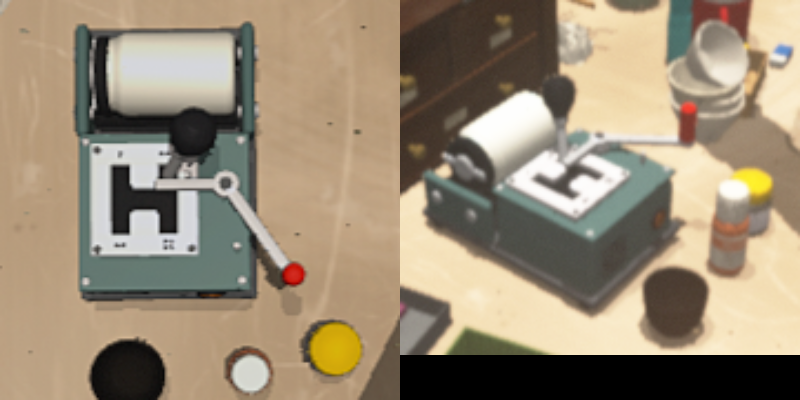

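The picture shows the lever in third (knob at (192,132)), the keeper's nose lying along +y behind the stem at (190,183), the peg at its stop (292,273), and the jar and bystanders in place.

```bash
python3 -c "from cell import ticket;print(ticket.finish_job())"
```

```text
the job is handed in; nothing more can be done
None
```

The job is handed in: the lever is fully home in third, the keeper is at its stop with its nose behind the lever, and the last picture shows the jar, bottle, yellow-lidded jar and cup where they were.

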